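# Sweep the used jar lids into the wash-up well

### The arm

A 6-joint arm with a two-finger parallel gripper is mounted at the origin on the work surface. World frame = base frame: x ahead of the robot, y to its left, z up, the work surface at z = 0. Lengths are in m, angles in rad, forces in N, time in s.
With the tool pointing down it reaches from about 0.375 to 0.975 m from the base axis. Payload 3.8 kg.
Tool frame: the origin (TCP) lies at the very end of the fingers, on their centre line; the grasp point (between the pads) lies 19 mm behind it; z points along the fingers, x is the direction in which the jaws open and shut, and the axes are right-handed (so a half turn about z gives the same grasp; the last joint's range is limited). The gripper opens to 85 mm and grips with 20 to 120 N. Pads are 22 mm wide; open, the fingers measure 114 mm over their backs; the gripper's body (76 mm by 85 mm) begins 54 mm behind the grasp point. The pads swing forward as they close: fully open they stand 13 mm farther back than shut.
Start: joints at [1.234, 0.264, 1.604, -0, 1.274, -0.037], TCP at [0.199, 0.645, 0.231] pointing down, gripper open.
Joint ranges: [-2.63, 2.63], [-0.94, 2.18], [0.31, 2.57], [-1.31, 4.45], [0, 2.66], [-2.55, 2.55]. Speed limits (rad/s): [2.57, 2.57, 3.14, 3.14, 3.14, 3.14].

### API

Orientations are given as a 3x3 rotation matrix whose columns are the frame's x, y, z axes.
In Python, from bench import arm gives the robot as it stands.
- The arm moves only by the tool jog_arm, never from a script. Its argument "moves" is a list that holds one entry, the list of rows, each a list of 4 numbers: the shift along the tool's x, y, z in mm, then the turn about the tool's z in rad. A call has 1 to 20 rows; each row is the pose to reach, as a shift and turn from the pose commanded when the call began, along the tool's axes at that moment; what a row does not reach only later rows make up. A row lasts 1/8 s, in which the tool goes at most 62.5 mm and 10.7 degrees, less where a joint would pass 70% of its speed; a pose out of reach is approached as far as the arm can. A call with a gripper value outside its range is refused whole. "fingers" is the gripper command: -1 is shut, 1 is fully open, values between are in proportion, set as the call begins (left out, the last holds). The fingers move at their own pace and stop on an object; the grip force is fixed at half the most. Time passes only in rows, so rows that repeat a pose let the fingers close. It gives the time, the measured TCP pose, the force and the opening at its end, in the units of the state.
- arm.observe(): the state, without advancing time (a new reading comes with each control period).
- arm.get_image(name): name is "side" or "top" or "wrist"; returns the picture (480x640x3 uint8, blue, green, red); there is no depth.
- arm.get_calibration(name): a dict with "fx", "fy", "cx", "cy" (pixels), "dist" ([k1, k2, p1, p2, k3] as OpenCV has them; the pictures are not rectified), "R" (3x3) and "t" (3): a world point X has camera coordinates R X + t; the wrist camera has in their place "tool_from_camera" (4x4, takes a point from camera to tool coordinates, whose origin is the TCP and whose axes are the tool frame's). Camera axes: x right, y down, z forward; pixel columns grow to the right and rows downward; lengths in m; the calibration is good to about 2 mm. A picture is of the moment at which its call begins: read the wrist's pose just before it. get_calibration takes no time and is no camera call.
- arm.finish_job(): hands the job in, once; it reports no verdict.
The state is a dict: "clock": time; "joint_positions": joint angles; "qd": joint speeds; "effort": joint torques, N m; "tool_pos": TCP position; "tool_rot": TCP orientation; "force": force on the tool from outside, world axes, zero at the start; "wrist_torque": the same for the moment, N m; "grip_width": finger opening in m.
Only numpy, scipy, OpenCV 4.12 (cv2) and the standard library are available. Lean on these libraries where they do the work, as an engineer would, in place of code of your own. Each camera call takes 0.05 s, during which the arm holds its last target.

### The job

Clear the ice-cream counter: with closed fingers, sweep the three loose white jar lids across the steel top so that all three drop into the sunken wash-up well. Only push them along the counter, never pick them up, leave the paper cup, the closed jar and the serving spade where they are, and finish clear of everything.

Things in the scene. Friction and masses are not known exactly. Their poses are not given: they have to be found in the camera images.
- counter: fixed stainless steel serving counter, a flat block standing on the table, its top 80 mm above the table (z = 0.08). Top 440 mm (its x, from -200 to +240 mm) by 840 mm (its y, from -420 to +420 mm). Origin: on the table surface, straight below the centre of the well; z up. It stands a little turned
- well (a point): centre of the mouth of the wash-up well, at the height of the counter top. The well is an open rectangular hole in the counter with upright walls and no rim, 270 mm along its x and 180 mm along its y, 74 mm deep. Axes parallel to the counter's. The lids lie beyond its two long edges (at +y and at -y), centres 145 to 255 mm from its centre along y and within 75 mm of its centre along x, so each can be swept straight along y into it
- lid_a: loose used screw lid of a topping jar, white plastic: a flat disc 64 mm in diameter, 14 mm high, about 25 g, lying on the counter to the left or right of the well. Origin: centre of its underside, z up. The three lids are alike
- lid_b: loose used screw lid of a topping jar, white plastic: a flat disc 64 mm in diameter, 14 mm high, about 25 g, lying on the counter to the left or right of the well. Origin: centre of its underside, z up. The three lids are alike
- lid_c: loose used screw lid of a topping jar, white plastic: a flat disc 64 mm in diameter, 14 mm high, about 25 g, lying on the counter to the left or right of the well. Origin: centre of its underside, z up. The three lids are alike
- cup: bystander: open paper cup, 72 mm across the rim, 50 mm high, standing upright on the counter among the lids, beside one of the long edges of the well. Origin: centre of its underside, z up. Light: leave it alone
- jar: bystander: closed amber jar with its lid on, 56 mm in diameter, 50 mm high, standing upright beyond the well on the side away from the robot (180 to 190 mm from the well's centre along +x). Origin: centre of its underside, z up. Leave it alone
- spade: bystander: serving spade lying flat on the counter on the side of the well away from the robot, to the left or right of the jar, lengthwise along the counter's y. 150 mm long, steel blade 36 mm wide and 5 mm thick, grey handle 20 mm wide and 14 mm high. Origin: middle of its length, at its underside; x along the spade from handle to blade, z up. Leave it alone

How it is judged:
At the end, for the whole second after the job is handed in: each lid's centre lies inside the outline of the well (135 mm either way along its x, 90 mm along its y) and at least 15 mm below the counter top, at rest (under 20 mm/s); cup, jar and spade within 15 mm of where they stood (x of lid_a in the frame of well between -0.135 and 0.135 m and y of lid_a in the frame of well between -0.09 and 0.09 m and z of each of lid_a, lid_b, lid_c in the frame of well below -0.015 m and linear speed of each of lid_a, lid_b, lid_c below 0.02 m/s and x of lid_b in the frame of well between -0.135 and 0.135 m and y of lid_b in the frame of well between -0.09 and 0.09 m and x of lid_c in the frame of well between -0.135 and 0.135 m and y of lid_c in the frame of well between -0.09 and 0.09 m and distance of each of cup, jar, spade from where it was at the start of the episode below 0.015 m); the robot touches nothing.
It fails at once if a lid is lifted (underside centre more than 15 mm above the counter top) (z of any of lid_a, lid_b, lid_c in the frame of well above 0.015 m).
It fails at once if the cup, jar or spade is shifted by more than 15 mm (distance of any of cup, jar, spade from where it was at the start of the episode above 0.015 m).
It fails at once if the cup or jar is tipped (angle between any of cup, jar's own z axis and vertical above 0.35 rad).
It also fails if it takes over 48 s, if anything falls off the work surface, if the arm or the gripper's body presses on something with over 40 N, if the wrist force passes 120 N, or if a joint passes its speed limit or range.

## Working session

There is one attempt and no reset: what is moved stays moved. The work goes in short steps, Python scripts to look and compute and a tool call to move; the robot and the scene stay as the last step left them, time stands still between calls to the robot, and variables do not carry over. Pictures are saved under pics/ and viewed, and the job is handed in when it is done.

Besides the shell and the picture viewer there is one more tool, called in YAML: its name, and indented under it one key for each argument. jog_arm: Moves the arm, as the interface text tells. Its arguments: {"type":"object","properties":{"moves":{"type":"array"},"fingers":{"type":"number"}},"required":["moves"]}

```bash
mkdir -p pics; python3 - <<'E'
from bench import arm
import cv2
s=arm.observe(); print(s)
for n in("top","side"):
    cv2.imwrite(f"pics/{n}0.png",arm.get_image(n)); print(n,arm.get_calibration(n))
E
```

```text
{'clock': 0.0, 'joint_positions': array([ 1.23413021e+00,  2.64776973e-01,  1.60539061e+00, -8.74271299e-06,
        1.27367371e+00, -3.68981446e-02]), 'qd': array([-0.00085756,  0.00075572,  0.00213191,  0.00096799, -0.00063828,
       -0.00163087]), 'effort': array([-1.28837371e-03, -5.15119600e+01, -3.67314398e+01, -4.69263796e-04,
        1.31767098e-02, -3.57727254e-05]), 'tool_pos': array([0.19908823, 0.64420696, 0.22993699]), 'tool_rot': array([[ 2.95295257e-01,  9.55405763e-01, -7.34929244e-04],
       [ 9.55403402e-01, -2.95296162e-01, -2.12516240e-03],
       [-2.24741419e-03, -7.46035224e-05, -9.99997472e-01]]), 'force': array([-0.77109061, -0.67620091, -0.11163982]), 'wrist_torque': array([ 0.03416324, -0.01319421,  0.03356324]), 'grip_width': 0.0852773098540288}
top {'fx': 467.73936770316857, 'fy': 467.73936770316857, 'cx': 325.5452874689426, 'cy': 237.34891397766123, 'dist': array([-0.00179218,  0.        ,  0.        ,  0.        ,  0.        ]), 'R': array([[-3.69965666e-04, -9.99655376e-01, -2.62486597e-02],
       [-9.92070671e-01,  3.66585689e-03, -1.25627803e-01],
       [ 1.25680733e-01,  2.59940475e-02, -9.91730136e-01]]), 't': array([0.03482686, 0.59436415, 0.74863147])}
side {'fx': 469.3331845322806, 'fy': 469.3331845322806, 'cx': 317.25959307087555, 'cy': 247.90802417293992, 'dist': array([-0.09708901,  0.        ,  0.        ,  0.        ,  0.        ]), 'R': array([[ 0.70933953, -0.70458597, -0.01990112],
       [-0.50650918, -0.48988507, -0.7095499 ],
       [ 0.49018964,  0.51339189, -0.7043741 ]]), 't': array([-0.39104357,  0.36222226,  0.58004095])}
```

View pics/top0.png

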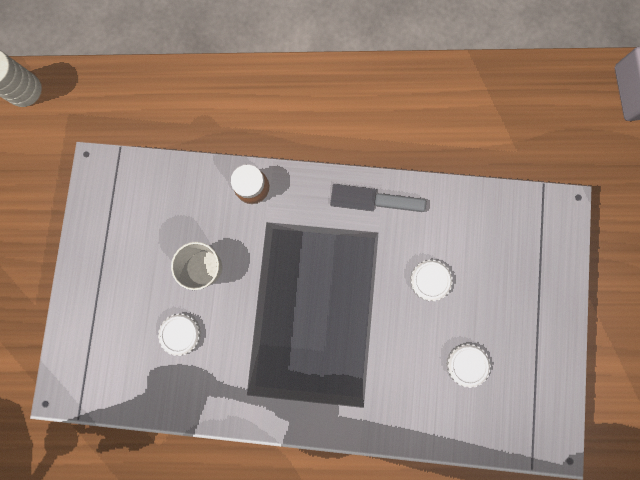

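View pics/side0.png

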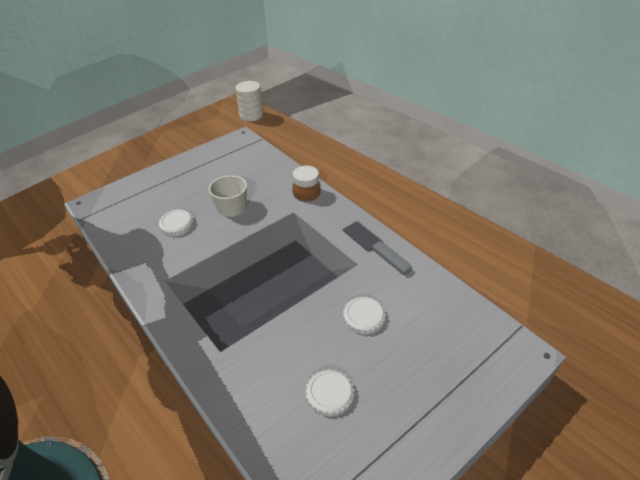

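The top view shows lids at about (179,334), (432,279) and (469,365), the cup at (195,266), the jar at (249,183) and the spade at (380,198). The well corners are at (266,223), (378,233), (363,407) and (248,394). The arm is clear of both sides.

```bash
cat > h.py <<'E'
import cv2,numpy as np
from bench import arm
def ray(n,uv,z):
    c=arm.get_calibration(n);K=np.array([[c['fx'],0,c['cx']],[0,c['fy'],c['cy']],[0,0,1]])
    p=cv2.undistortPoints(np.array(uv,float).reshape(-1,1,2),K,np.array(c['dist'])).reshape(-1,2)
    R=np.array(c['R']);t=np.array(c['t']);C=-R.T@t
    d=np.c_[p,np.ones(len(p))]@R
    return C+d*((z-C[2])/d[:,2])[:,None]
def lids(n,img):
    hsv=cv2.cvtColor(img,cv2.COLOR_BGR2HSV)
    m=((hsv[...,2]>205)&(hsv[...,1]<30)).astype(np.uint8)
    m=cv2.morphologyEx(m,cv2.MORPH_CLOSE,np.ones((5,5)))
    cs,_=cv2.findContours(m,cv2.RETR_EXTERNAL,cv2.CHAIN_APPROX_NONE)
    return [(cv2.fitEllipse(cv2.convexHull(q)),cv2.contourArea(q)) for q in cs if cv2.contourArea(q)>250]
E
python3 - <<'E'
from h import *
np.set_printoptions(precision=4,suppress=True)
for n in("top","side"):
    im=cv2.imread(f"pics/{n}0.png")
    for e,a in lids(n,im): print(n,np.round(e[0],1),np.round(e[1],1),a,ray(n,[e[0]],.092))
w=ray("top",[(266,223),(378,233),(363,407),(248,394)],.08);print(w)
c=w.mean(0);ey=((w[0]-w[1])+(w[3]-w[2]));ey/=np.linalg.norm(ey)
k=ray("top",[(77,142),(591,186),(582,478),(32,417)],.08);print(k)
ey2=k[0]-k[1];print(c,ey,ey2/np.linalg.norm(ey2), (k[0]-k[3])/np.linalg.norm(k[0]-k[3]), np.linalg.norm(w-np.roll(w,1,0),axis=1),np.linalg.norm(k-np.roll(k,1,0),axis=1))
print("cup rim",ray("top",[(195,266)],.13), "side",ray("side",[(228,188)],.13))
print("jar",ray("top",[(248,181)],.13))
E
```

```text
top [468.9 365.7] [41.9 43.5] 1299.0 [[ 0.3926 -0.1829  0.092 ]]
top [178.  334.5] [40.2 42.1] 1221.5 [[0.4378 0.2593 0.092 ]]
top [431.2 280. ] [40.4 41.5] 1221.5 [[ 0.5208 -0.1303  0.092 ]]
top [194.3 265.7] [46.9 48.1] 1718.5 [[0.5436 0.2377 0.092 ]]
top [246.3 179.9] [30.9 31.9] 741.0 [[0.6805 0.1588 0.092 ]]
[[ 0.6126  0.128   0.08  ]
 [ 0.5958 -0.0508  0.08  ]
 [ 0.3292 -0.0243  0.08  ]
 [ 0.3475  0.1515  0.08  ]]
[[ 0.75    0.4447  0.08  ]
 [ 0.6699 -0.3898  0.08  ]
 [ 0.2299 -0.3457  0.08  ]
 [ 0.3114  0.4857  0.08  ]]
[0.4713 0.0511 0.08  ] [0.0985 0.9951 0.    ] [0.0956 0.9954 0.    ] [ 0.9957 -0.0931  0.    ] [0.2662 0.1796 0.2678 0.1768] [0.4406 0.8383 0.4421 0.8355]
cup rim [[0.5407 0.2249 0.13  ]] side [[0.5398 0.2197 0.13  ]]
jar [[0.6691 0.1485 0.13  ]]
```

jog_arm:
  moves:
    - [[-57,82,0,-0.05],[-113,164,0,-0.1],[-170,245,0,-0.15],[-227,327,0,-0.204],[-227,327,0,-0.204],[-227,327,0,-0.204],[-227,327,0,-0.204],[-227,327,0,-0.204],[-227,327,0,-0.204],[-227,327,0,-0.204],[-227,327,0,-0.204]]
  fingers: -1

```text
clock: 1.48
tool_pos: [0.444, 0.3323, 0.2312]
tool_rot: [[0.094, 0.996, -0.0], [0.996, -0.094, 0.0], [-0.0, -0.0, -1.0]]
force: [0.2, -0.3, -0.4]
grip_width: 0.0
```

jog_arm:
  moves:
    - [[0,1,40,0],[0,1,80,0],[0,1,115,0],[0,1,135,0],[0,1,145,0],[0,1,145,0],[0,1,145,0]]
  fingers: -1

```text
clock: 2.35
tool_pos: [0.4465, 0.3321, 0.0875]
tool_rot: [[0.095, 0.995, 0.002], [0.995, -0.095, 0.001], [0.001, 0.002, -1.0]]
force: [0.7, -0.3, -0.0]
grip_width: -0.0
```

```bash
python3 - <<'E'
from h import *
print(arm.observe()['tool_pos'])
im=np.vstack([arm.get_image("top")[100:400],arm.get_image("side")[:300]]);cv2.imwrite("pics/1.png",im)
E
```

```text
[0.44646199 0.3320954  0.0875221 ]
```

View pics/1.png

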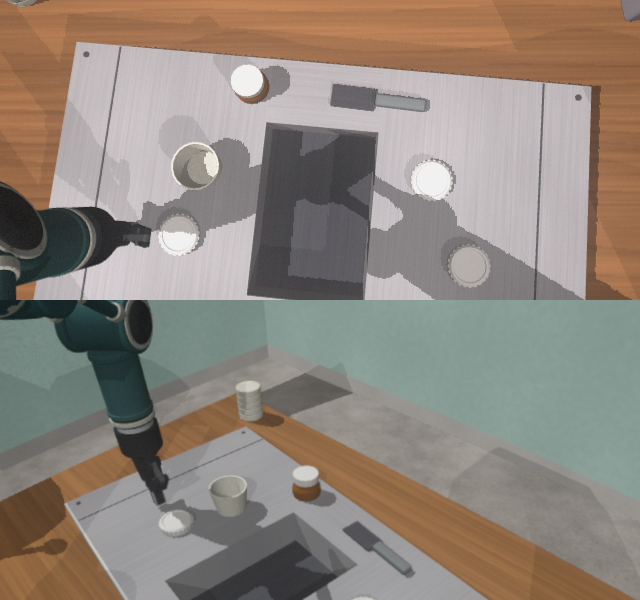

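The closed fingertips are just behind the left lid and in line with it (fingers at (140,334) in the full picture, lid at (179,334)). I'll sweep this lid now.

jog_arm:
  moves:
    - [[-6,-1.5,1,0],[-14,-1.5,1,0],[-25,-1.5,1,0],[-36,-1.5,1,0],[-47,-1.5,1,0],[-58,-1.5,1,0],[-69,-1.5,1,0],[-80,-1.5,1,0],[-91,-1.5,1,0],[-102,-1.5,1,0],[-110,-1.5,1,0],[-110,-1.5,1,0]]

```text
clock: 3.95
tool_pos: [0.4336, 0.2214, 0.0852]
tool_rot: [[0.096, 0.995, -0.0], [0.995, -0.096, -0.0], [-0.0, -0.0, -1.0]]
force: [0.1, -0.8, -0.8]
grip_width: -0.0002
```

```bash
python3 - <<'E'
from h import *
im=np.vstack([arm.get_image("top")[100:400],arm.get_image("side")[:300]]);cv2.imwrite("pics/2.png",im)
E
```

```text
(no output)
```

View pics/2.png

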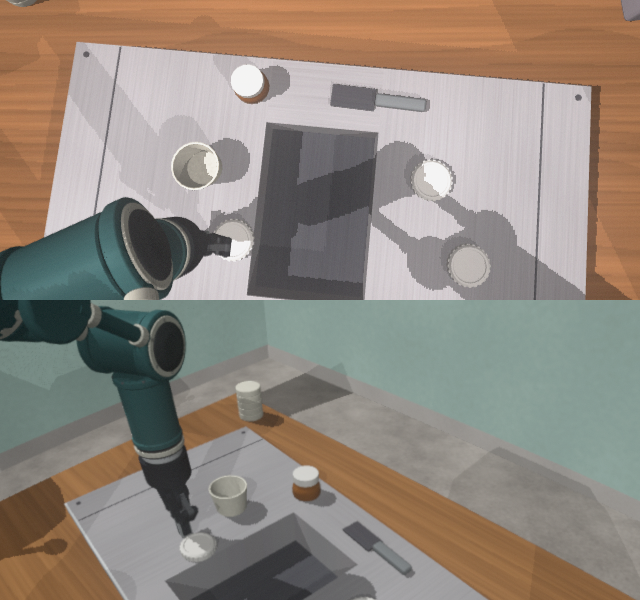

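The lid has moved straight to the edge of the well, now at (234,340), and the cup hasn't moved. I'll keep pushing.

jog_arm:
  moves:
    - [[-6,0,0,0],[-15,0,0,0],[-26,0,0,0],[-37,0,0,0],[-48,0,0,0],[-59,0,0,0],[-70,0,0,0],[-81,0,0,0],[-92,0,0,0],[-100,0,0,0],[-100,0,0,0]]

```text
clock: 5.42
tool_pos: [0.4241, 0.1219, 0.0852]
tool_rot: [[0.097, 0.995, -0.0], [0.995, -0.097, 0.0], [-0.0, -0.0, -1.0]]
force: [0.5, 0.0, -0.3]
grip_width: 0.0002
```

```bash
python3 - <<'E'
from h import *
im=np.vstack([arm.get_image("top")[100:400],arm.get_image("side")[100:400]]);cv2.imwrite("pics/3.png",im)
E
```

```text
(no output)
```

View pics/3.png

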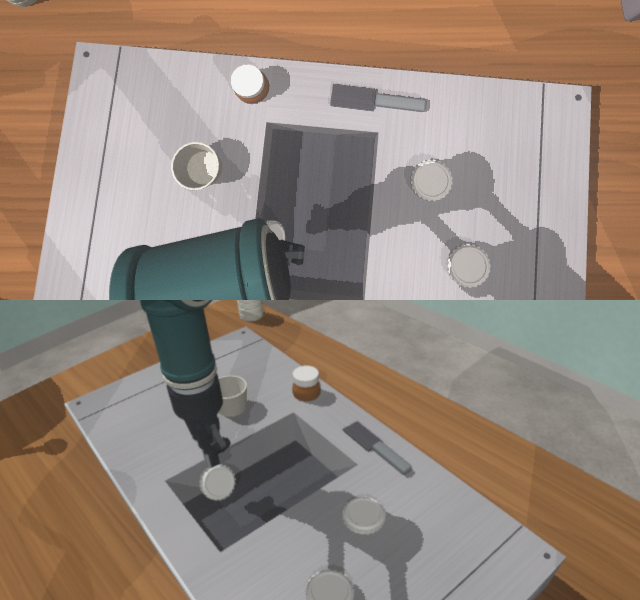

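The lid has tipped into the mouth of the well, at about (218,582) in the side view, and may still be falling or leaning on a finger. I'll move the fingers away from the wall and look again.

jog_arm:
  moves:
    - [[-10,0,0,0],[-20,0,0,0],[-30,0,0,0],[-30,0,0,0]]

```text
clock: 6.02
tool_pos: [0.4211, 0.0918, 0.0852]
tool_rot: [[0.097, 0.995, -0.0], [0.995, -0.097, -0.0], [-0.0, -0.0, -1.0]]
force: [-1.1, -0.2, -0.5]
grip_width: -0.0002
```

```bash
python3 - <<'E'
from h import *
im=np.vstack([arm.get_image("top")[100:400],arm.get_image("side")[100:400]]);cv2.imwrite("pics/4.png",im)
E
```

```text
(no output)
```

View pics/4.png

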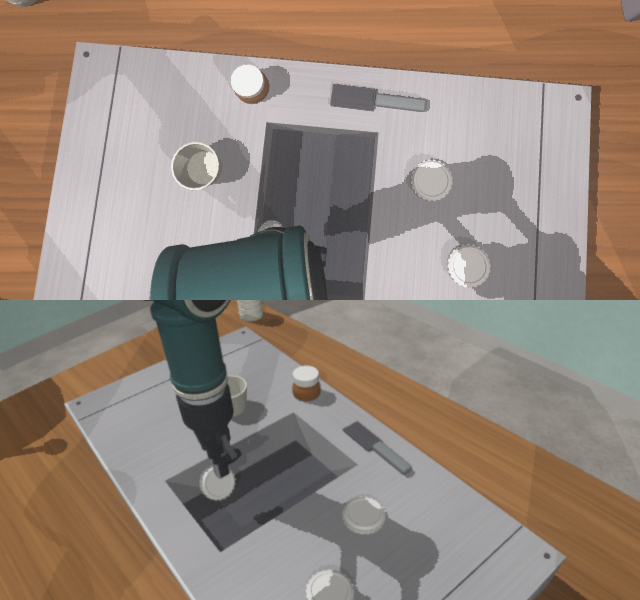

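The lid hasn't moved between the two pictures; it is standing in the well, leaning on the wall. Next I'll lift and go round behind the far-right lid.

jog_arm:
  moves:
    - [[0,0,-30,0],[0,0,-70,0],[-20,10,-90,0],[-60,26,-90,0],[-110,47,-90,0],[-160,69,-90,0],[-210,91,-90,0],[-255,110,-90,0],[-278,120,-90,0],[-278,120,-90,0],[-278,120,-60,0],[-278,120,-25,0],[-278,120,-5,0],[-278,120,0,0],[-278,120,0,0],[-278,120,0,0]]

```text
clock: 8.12
tool_pos: [0.5151, -0.1956, 0.0867]
tool_rot: [[0.095, 0.995, 0.002], [0.995, -0.095, -0.001], [-0.001, 0.002, -1.0]]
force: [-0.4, 0.2, -1.2]
grip_width: 0.0001
```

```bash
python3 - <<'E'
from h import *
im=np.vstack([arm.get_image("top")[100:400],arm.get_image("side")[150:450]]);cv2.imwrite("pics/5.png",im)
E
```

```text
(no output)
```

View pics/5.png

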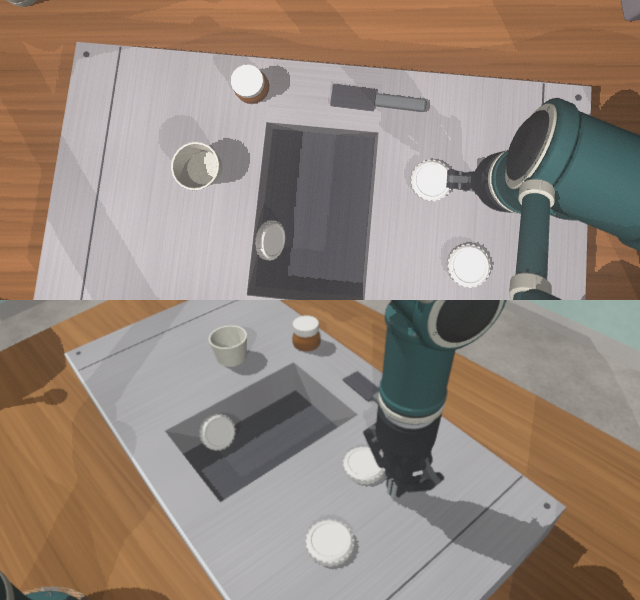

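The first lid is in the well at (270,340), leaning on its wall, and the cup is untouched. The fingers are in line behind the second lid at (432,280). Now I'll sweep that one in.

jog_arm:
  moves:
    - [[6,-0.5,1,0],[14,-0.5,1,0],[25,-0.5,1,0],[36,-0.5,1,0],[47,-0.5,1,0],[58,-0.5,1,0],[69,-0.5,1,0],[80,-0.5,1,0],[91,-0.5,1,0],[102,-0.5,1,0],[113,-0.5,1,0],[124,-0.5,1,0],[135,-0.5,1,0],[146,-0.5,1,0],[157,-0.5,1,0],[168,-0.5,1,0],[180,-0.5,1,0],[186,-0.5,1,0],[186,-0.5,1,0]]

```text
clock: 10.6
tool_pos: [0.5315, -0.01, 0.0843]
tool_rot: [[0.095, 0.995, 0.0], [0.995, -0.095, -0.0], [-0.0, 0.0, -1.0]]
force: [-0.1, -0.9, 0.7]
grip_width: 0.0003
```

```bash
python3 - <<'E'
from h import *
im=np.vstack([arm.get_image("top")[100:400],arm.get_image("side")[150:450]]);cv2.imwrite("pics/6.png",im)
E
```

```text
(no output)
```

View pics/6.png

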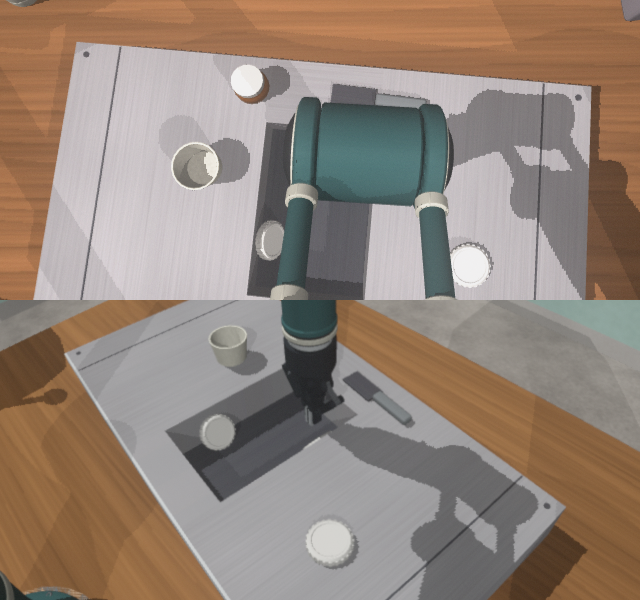

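Only a sliver of the second lid shows, at the well's near edge, about (313,590) in the side view, so it has dropped in. I'll step away from it, lift, and go behind the third lid.

jog_arm:
  moves:
    - [[12,0,0,0],[25,0,0,0],[25,0,-35,0],[25,0,-75,0],[0,-10,-90,0],[-50,-34,-90,0],[-100,-56,-90,0],[-150,-78,-90,0],[-200,-100,-90,0],[-240,-117,-90,0],[-252,-122,-90,0],[-252,-122,-90,0],[-252,-122,-60,0],[-252,-122,-25,0],[-252,-122,-5,0],[-252,-122,-1,0],[-252,-122,-1,0],[-252,-122,-1,0]]

```text
clock: 12.95
tool_pos: [0.387, -0.2498, 0.0865]
tool_rot: [[0.095, 0.995, 0.002], [0.995, -0.095, -0.001], [-0.001, 0.002, -1.0]]
force: [-0.1, -0.5, 0.3]
grip_width: -0.0001
```

```bash
python3 - <<'E'
from h import *
im=np.vstack([arm.get_image("top")[130:430],arm.get_image("side")[150:450]]);cv2.imwrite("pics/7.png",im)
E
```

```text
(no output)
```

View pics/7.png

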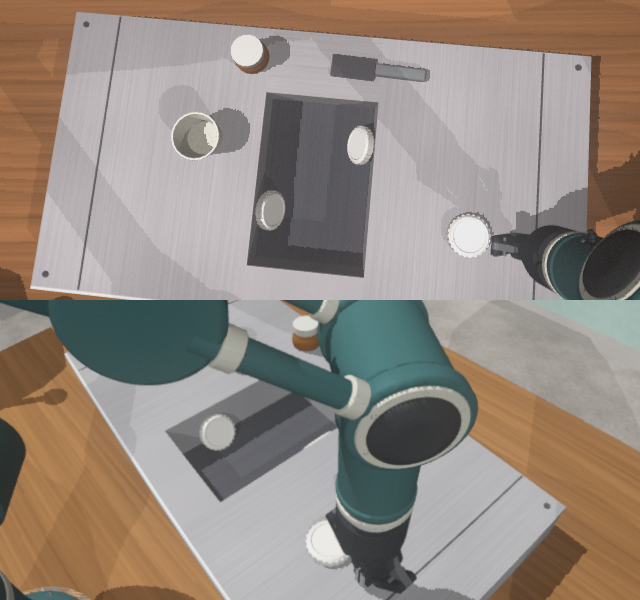

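The second lid is also in the well, at (361,275), leaning on the opposite wall. The fingers are behind the third lid at (469,365). I'll push it halfway and check.

jog_arm:
  moves:
    - [[6,-1,1,0],[14,-1,1,0],[25,-1,1,0],[36,-1,1,0],[47,-1,1,0],[58,-1,1,0],[69,-1,1,0],[80,-1,1,0],[91,-1,1,0],[102,-1,1,0],[113,-1,1,0],[124,-1,1,0],[130,-1,1,0],[130,-1,1,0]]

```text
clock: 14.8
tool_pos: [0.3973, -0.1197, 0.0843]
tool_rot: [[0.095, 0.995, -0.0], [0.995, -0.095, -0.0], [-0.0, -0.0, -1.0]]
force: [-1.3, 0.5, 0.5]
grip_width: 0.0003
```

```bash
python3 - <<'E'
from h import *
im=np.vstack([arm.get_image("top")[130:430],arm.get_image("side")[150:450]]);cv2.imwrite("pics/8.png",im)
E
```

```text
(no output)
```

View pics/8.png

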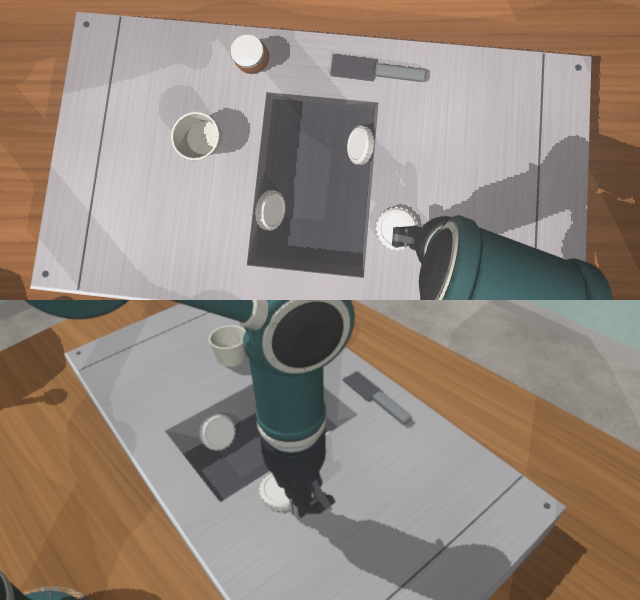

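The third lid, at (398,358), is moving straight towards the well. I'll push it in, then lift away.

jog_arm:
  moves:
    - [[6,0,0,0],[15,0,0,0],[26,0,0,0],[37,0,0,0],[48,0,0,0],[59,0,0,0],[70,0,0,0],[81,0,0,0],[92,0,0,0],[103,0,0,0],[114,0,0,0],[125,0,0,0],[140,0,0,0],[145,0,0,0],[145,0,0,0],[145,0,-30,0],[145,0,-70,0],[145,0,-110,0]]

```text
clock: 17.15
tool_pos: [0.4108, 0.0239, 0.1952]
tool_rot: [[0.096, 0.995, -0.001], [0.995, -0.096, -0.0], [-0.0, -0.001, -1.0]]
force: [1.1, -0.1, 1.0]
grip_width: -0.0002
```

jog_arm:
  moves:
    - [[-30,0,-30,0],[-80,0,-60,0],[-130,0,-60,0],[-180,0,-60,0],[-230,0,-60,0],[-280,0,-60,0],[-310,0,-60,0],[-310,0,-60,0],[-310,0,-60,0],[-310,0,-60,0]]

```text
clock: 18.4
tool_pos: [0.3816, -0.2833, 0.2542]
tool_rot: [[0.095, 0.996, -0.0], [0.996, -0.095, 0.0], [0.0, -0.0, -1.0]]
force: [-0.9, -0.5, 0.7]
grip_width: 0.0002
```

```bash
python3 - <<'E'
from h import *
a=arm.get_image("top");b=arm.get_image("side")
for i,(n,im) in enumerate((("top",a),("side",b))):
    o=cv2.imread(f"pics/{n}0.png")
    for nm,I in(("before",o),("after",im)):
        print(n,nm,[(np.round(e[0],1).tolist(),A) for e,A in lids(n,I)])
cv2.imwrite("pics/9.png",np.vstack([a[130:430],b[150:450]]))
E
```

```text
top before [([468.9, 365.7], 1299.0), ([178.0, 334.5], 1221.5), ([431.2, 280.0], 1221.5), ([194.3, 265.7], 1718.5), ([246.3, 179.9], 741.0)]
top after [([261.5, 442.2], 807.0), ([350.8, 350.4], 559.0), ([357.7, 275.0], 517.0), ([194.3, 265.7], 1716.0), ([246.3, 179.9], 738.0)]
side before []
side after [([181.8, 379.8], 509.5), ([304.9, 172.9], 275.0)]
```

View pics/9.png

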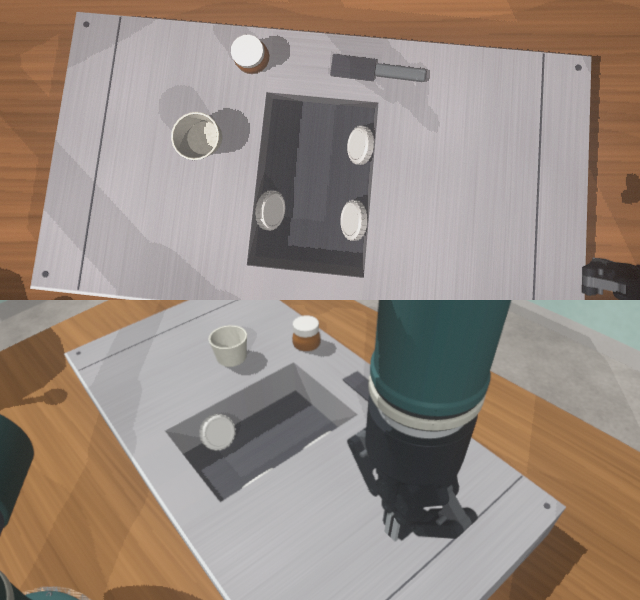

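```bash
python3 - <<'E'
from h import *
def tri(u,v):
    A=ray("top",[u],0)[0];B=ray("top",[u],.1)[0];C=ray("side",[v],0)[0];D=ray("side",[v],.1)[0]
    d,e=B-A,D-C;s,t=np.linalg.lstsq(np.c_[d,-e],C-A,rcond=None)[0]
    p,q=A+s*d,C+t*e;return p,q
E=np.array([[.9954,-.0956],[.0956,.9954]])
p,q=tri((270,340),(218,282));print(p,q,E@(p[:2]-[.4713,.0511]))
for uv in [(270,340),(361,275),(354,350)]:
    for z in(.03,.05,.065):
        print(uv,z,E@(ray("top",[uv],z)[0][:2]-[.4713,.0511]))
E
```

```text
[0.42472279 0.12522315 0.03560223] [0.42696581 0.12362385 0.03517009] [-0.05344912  0.0693294 ]
(270, 340) 0.03 [-0.0540308   0.07007949]
(270, 340) 0.05 [-0.05195421  0.06740169]
(270, 340) 0.065 [-0.05039676  0.06539334]
(361, 275) 0.03 [ 0.06728636 -0.07066105]
(361, 275) 0.05 [ 0.06628393 -0.06976686]
(361, 275) 0.065 [ 0.0655321  -0.06909621]
(354, 350) 0.03 [-0.05653684 -0.06977906]
(354, 350) 0.05 [-0.05439664 -0.06890725]
(354, 350) 0.065 [-0.05279149 -0.06825339]
```

```bash
python3 -c "
from bench import arm
s=arm.observe();print(s['clock'],s['tool_pos'],s['force']);print(arm.finish_job())"
```

```text
18.5 [ 0.38174221 -0.28342376  0.25437751] [-0.57630583 -0.43120597  0.2034355 ]
the job is handed in; nothing more can be done
None
```

I swept all three lids along the counter into the well with closed fingers and handed the job in at 18.5 s. The fingers finished about 17 cm above the counter, clear of everything.

**Lids:** In the last pictures all three stand in the well, each leaning on one of its long walls. In the well's frame their centres are at about (-53, +69), (+67, -70) and (-56, -69) mm, so each is about 20 mm inside the outline. I measured the depth of one lid from two views, and its centre is about 45 mm below the counter top. The other two could only be seen properly from above. I took them to be at a similar depth because they lean the same way on the opposite wall; I did not measure it.

**Bystanders:** In the top view the cup and the jar are at exactly the same pixels as at the start. The spade looks unmoved, but I only judged that by eye. No check failed, and the tool force readings after each move stayed within about 1.5 N.

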